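# Unclip and slide open the watercolour box

## Robot

A 6-joint arm with a two-finger parallel gripper is mounted at the origin on the work surface. World frame = base frame: x ahead of the robot, y to its left, z up, the work surface at z = 0. Lengths are in m, angles in rad, forces in N, time in s.
With the tool pointing down it reaches from about 0.375 to 0.9 m from the base axis. Payload 3.1 kg.
Tool frame: the origin (TCP) lies at the very end of the fingers, on their centre line; the grasp point (between the pads) lies 19 mm behind it (grip_depth is the distance from the TCP to the grasp point, in m); z points along the fingers, y is the line along which they close (so a half turn about z gives the same grasp; the last joint's range is limited). The gripper opens to 85 mm and grips with 20 to 120 N. Pads are 22 mm wide; open, the fingers measure 114 mm over their backs; the gripper's body (76 mm by 85 mm) begins 54 mm behind the grasp point. The pads swing forward as they close: fully open they stand 13 mm farther back than shut.
Start: joints at [1.101, 0.527, 1.433, -0, 1.181, -0.178], TCP at [0.18, 0.599, 0.198] pointing down, gripper open.
Joint ranges: [-3.08, 3.08], [-0.75, 2.2], [0.22, 2.44], [-1.43, 4.57], [0, 2.65], [-2.85, 2.85]. Speed limits (rad/s): [2.79, 2.79, 3.14, 3.14, 3.14, 3.14].

## Interface

Orientations are given as a unit quaternion [x, y, z, w].
In Python, from station import * gives the robot as it stands.
- The arm moves only by the tool apply_moves, never from a script. Its argument "plan" is a list of rows, each a list of 7 numbers: the shift along the tool's x, y, z in m, then the turn, a rotation vector about the tool's x, y, z in rad, then the gripper command: -1 is fully open, 1 is shut, values between are in proportion. In form: [[dx, dy, dz, wx, wy, wz, jaw], ...]. A call has 1 to 8 rows; each row shifts and turns the commanded pose from where the row before left it, along the tool's axes as they then stand; what a row does not reach is not made up. A row lasts 1/8 s, in which the tool goes at most 62.5 mm and 10.7 degrees, less where a joint would pass 70% of its speed; a pose out of reach is approached as far as the arm can. A call is refused whole if a number of a shift passes 0.0625 or a number of a turn 0.188, either way. A call with a gripper value outside its range is refused whole. The fingers move at their own pace and stop on an object; "force" is the grip in N (left out, the last holds). Time passes only in rows, so rows that do not move let the fingers close. It gives the time, the measured TCP pose, the force, the opening and the grip force at its end, in the units of the state.
- sense(): the state, without advancing time (a new reading comes with each control period).
- snapshot(name): name is "scene" or "top" or "wrist"; returns the picture (480x640x3 uint8, red, green, blue); there is no depth.
- calibration(name): a dict with "camera_matrix" (3x3 intrinsics, pixels), "R" (3x3) and "t" (3): a world point X has camera coordinates R X + t; the wrist camera has in their place "mount" (4x4, takes a point from camera to tool coordinates, whose origin is the TCP and whose axes are the flange's). Camera axes: x right, y down, z forward; pixel columns grow to the right and rows downward; lengths in m; the calibration is good to about 2 mm. A picture is of the moment at which its call begins: read the wrist's pose just before it. calibration takes no time and is no camera call.
- sign_off(): hands the job in; it is judged then, once.
The state is a dict: "t": time; "q": joint angles; "qd": joint speeds; "tau": joint torques, N m; "tcp_pos": TCP position; "tool_rot": TCP orientation; "force": force on the tool from outside, world axes, zero at the start; "ft_torque": the same for the moment, N m; "finger_gap": opening from 0.0 (shut) to 1.0 (fully open); "gripper_force": force on a finger pad.
Only numpy, scipy, OpenCV 4.12 (cv2) and the standard library are available. Lean on these libraries where they do the work, as an engineer would, in place of code of your own. Each camera call takes 0.05 s, during which the arm holds its last target. There are 200 camera calls.

## Task

Open the watercolour box: press the orange snap tab down until the blue cover is released and springs forward a little, then push the cover with your fingertips off the paint pans and right across onto the mixing wing, so that no part of it is left over the pans. Only press and push: lift nothing, and leave the paint bottle, the water cup and the palette knife where they are.

Things in the scene. Friction and masses are not known exactly. Their poses are not given: they have to be found in the camera images.
- paintbox: White watercolour box, 266 x 116 mm, fixed. Origin on the table under the border of its halves; x along it, z up. x -110 to 0 mm: seat with 8 pans (tops 25 mm high) under the blue cover. x 0 to 128: mixing wing, a trough 80 mm wide, floor 14 mm high, end stop 44 mm high. Cover rides on side ledges 32 mm high, under lips (|y| over 46 mm, tops 48.5 mm high).
- cover: Blue cover, loose in the rails, 110 (its x) x 102 x 12 mm, about 0.12 kg. Origin at the centre of its underside, axes as the paintbox's. Closed: origin at x = -55, y = 0, z = 32 mm in the paintbox frame. With the tab down, spring pins shove it 9 mm along +x over the tab, which stays caught under it; then it slides along +x with a few N, to the end stop (origin x about 73 mm).
- cover_rear (a point): Mid-width point of the cover's rear (-x) edge, half way up its 12 mm thickness: push here along +x. Behind it is a gap 76 mm wide, nothing in it over 30 mm high, between the grey pin housings (46 mm high, x -130 to -116 mm of the paintbox), so fingertips can come down there and follow the edge over the pans.
- tab (a joint): How far the orange tab is pressed down, m: 0 up and locking, 0.010 bottom stop. The cover is let go from about 0.007. Sprung: about 1.5 N to start, 4 N at the bottom, plus some rubbing. It springs back when let go unless the cover has come over it.
- tab_top (a point): Point on top of the orange tab to press straight down with closed fingers. The tab is a block, x 0 to 42 mm of the paintbox, 40 mm wide (y), standing in the wing's trough just in front of the cover; the point is on its centre line, 26 mm from the border (x = 0), 38 mm above the table when up. It moves with the tab.
- bottle: Violet-blue paint bottle with white cap, 62 mm diameter, 130 mm high, loose bystander beyond the wing's end. Origin at the centre of its underside.
- cup: Green water cup, 70 mm across, 65 mm high, loose bystander beside the box. Origin at the centre of its underside.
- knife: Palette knife, about 170 mm long, lying loose on the table beside the box. Origin on its underside.
Mind the look-alikes: they are no part of the job. Several things have the shape of the cover; the one meant has the colours described above.

How it is judged:
On the way, in this order (a step that is already met when the one before it is completed fails the run):
1. the snap tab is pressed down past its catch while the cover is still on its seat (value of joint tab above 0.0062 m and contact force between the fingers and tab above 0.3 N and x of cover in the frame of paintbox below -0.035 m).
2. the cover is pushed off the pans onto the wing (x of cover in the frame of paintbox above 0.052 m), for 0.1 s.
At the end, for the whole second after the job is handed in: The cover lies flat and at rest in the rails over the wing, its rear edge no more than 3 mm short of the border between seat and wing (cover origin at x over 52 mm in the paintbox frame), and the bottle, cup and knife are within 20 mm of where they began (x of cover in the frame of paintbox between 0.052 and 0.08 m and z of cover in the frame of paintbox between 0.028 and 0.04 m and angle between cover's own z axis and vertical below 0.08 rad and linear speed of cover below 0.02 m/s and distance of each of bottle, cup, knife from where it was at the start of the episode below 0.02 m); the robot touches nothing.
It fails at once if the cover is lifted or tipped (z of cover in the frame of paintbox above 0.045 m or angle between cover's own z axis and vertical above 0.15 rad).
It fails at once if the bottle, cup or knife is moved or lifted by more than 20 mm, or the bottle or cup is knocked over (distance of any of bottle, cup, knife from where it was at the start of the episode above 0.02 m or angle between any of bottle, cup's own z axis and vertical above 0.5 rad).
It also fails if it takes over 48 s, if anything falls off the work surface, if the arm or the gripper's body presses on something with over 40 N, if the wrist force passes 120 N, or if a joint passes its speed limit or range.

## Working session

There is one attempt and no reset: what is moved stays moved. The work goes in short steps, Python scripts to look and compute and a tool call to move; the robot and the scene stay as the last step left them, time stands still between calls to the robot, and variables do not carry over. Pictures are saved under pics/ and viewed, at most 10 in all, crops included, and the job is handed in when it is done.

Besides the shell and the picture viewer there is one more tool, called after "Call:" as a command line: name --pt "numbers of a row" for each row, then --argument value for the rest. apply_moves: Moves the arm, as the interface text tells. Its arguments: {"type":"object","properties":{"plan":{"type":"array"},"force":{"type":"number"}},"required":["plan"]}

```bash
mkdir -p pics; python3 - <<'E'
from station import *
import cv2,json
s=sense();print(s['t'],s['tcp_pos'],s['tool_rot'],s['finger_gap'])
for n in("top","scene"):
    cv2.imwrite(f"pics/{n}0.png",snapshot(n)[:,:,::-1]);c=calibration(n);print(n,c)
E
```

```text
0.0 [0.17939165 0.5978713  0.19721774] [ 1.45378981e-01  9.89375432e-01 -1.04056466e-03 -3.51986495e-04] 1.0021827165021269
top {'camera_matrix': array([[589.87590317,   0.        , 323.76082563],
       [  0.        , 589.87590317, 235.72999308],
       [  0.        ,   0.        ,   1.        ]]), 'R': array([[-0.02241154, -0.99963107,  0.01534448],
       [-0.99821346,  0.02152419, -0.05573692],
       [ 0.05538608, -0.01656621, -0.99832757]]), 't': array([0.03579271, 0.59815368, 1.24833648])}
scene {'camera_matrix': array([[469.07597452,   0.        , 328.55815779],
       [  0.        , 469.07597452, 241.35699851],
       [  0.        ,   0.        ,   1.        ]]), 'R': array([[-0.2670879 ,  0.96364157, -0.00768021],
       [ 0.62364754,  0.16676664, -0.76370979],
       [-0.73466169, -0.20876739, -0.64551404]]), 't': array([ 0.15269135, -0.33460218,  1.27181402])}
```

View pics/top0.png

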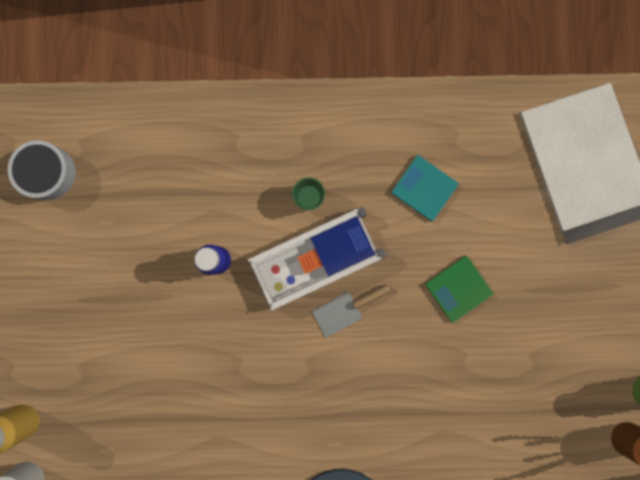

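View pics/scene0.png

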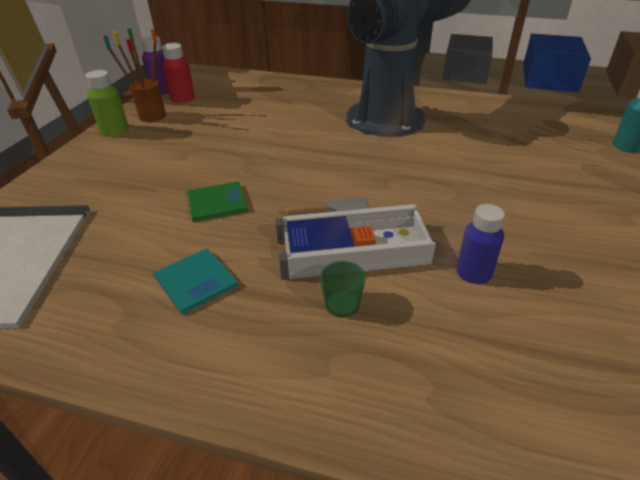

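The top view shows three things that could be taken for the cover: the blue one in the white box at (343,246), a teal one at (425,188) and a green one at (458,289). The blue one fits the description. The orange tab is at (309,261), the bottle at (212,260), the cup at (309,193) and the knife at (345,312).

```bash
cat > h.py <<'E'
from station import *
import cv2,numpy as np
def ray(n,px,z):
    c=calibration(n);d=c['R'].T@np.linalg.inv(c['camera_matrix'])@[px[0],px[1],1.];o=-c['R'].T@c['t']
    return o+d*(z-o[2])/d[2]
def blob(im,lo,hi,roi):
    h=cv2.cvtColor(im,cv2.COLOR_RGB2HSV);m=cv2.inRange(h,lo,hi);k=np.zeros_like(m);x0,y0,x1,y1=roi;k[y0:y1,x0:x1]=m[y0:y1,x0:x1]
    k=cv2.morphologyEx(k,cv2.MORPH_CLOSE,np.ones((5,5)))
    cs=cv2.findContours(k,0,2)[0];return max(cs,key=cv2.contourArea)
E
python3 - <<'E'
from h import *
def cen(c):
    m=cv2.moments(c);return np.array([m['m10']/m['m00'],m['m01']/m['m00']])
for n,rb,ro,z in(("top",(300,205,390,285),(290,240,330,280),0),("scene",(280,205,360,260),(340,220,385,250),0)):
    im=cv2.cvtColor(cv2.imread(f"pics/{n}0.png"),cv2.COLOR_BGR2RGB)
    b=blob(im,(105,120,40),(130,255,255),rb);o=blob(im,(3,150,80),(18,255,255),ro)
    r=cv2.minAreaRect(b);print(n,cv2.contourArea(b),cv2.contourArea(o),cen(b),cen(o))
    W=np.array([ray(n,p,.044)[:2] for p in cv2.boxPoints(r)]);print('cover corners',W.round(4).tolist())
    print('cov',ray(n,cen(b),.044).round(4),'tab',ray(n,cen(o),.038).round(4), 'rectc',ray(n,r[0],.044).round(4))
    P=np.array([ray(n,p[0],.044)[:2] for p in b],np.float32)
    rr=cv2.minAreaRect(P*1000);print(rr)
im=cv2.imread("pics/top0.png")
cv2.imwrite("pics/crop.png",cv2.resize(im[170:350,190:410],None,fx=3.3,fy=3.3,interpolation=cv2.INTER_CUBIC))
E
```

```text
top 1916.5 286.0 [341.99860857 245.62101052] [309.48484848 261.07634033]
cover corners [[0.593, 0.0501], [0.6354, -0.0459], [0.5581, -0.0796], [0.5161, 0.0162]]
cov [ 0.5757 -0.0147  0.044 ] tab [0.5449 0.0542 0.038 ] rectc [ 0.5756 -0.0148  0.044 ]
((575.6447143554688, -14.812568664550781), (84.24386596679688, 104.74517822265625), 23.734477996826172)
scene 1570.0 347.0 [317.32048832 234.80530786] [362.80067243 235.43227666]
cover corners [[0.5562, -0.0819], [0.5089, 0.023], [0.5884, 0.0473], [0.6312, -0.0503]]
cov [ 0.577  -0.0187  0.044 ] tab [0.5509 0.0575 0.038 ] rectc [ 0.5728 -0.0153  0.044 ]
((571.9210205078125, -16.929283142089844), (81.82463073730469, 107.0134506225586), 23.665828704833984)
```

View pics/crop.png

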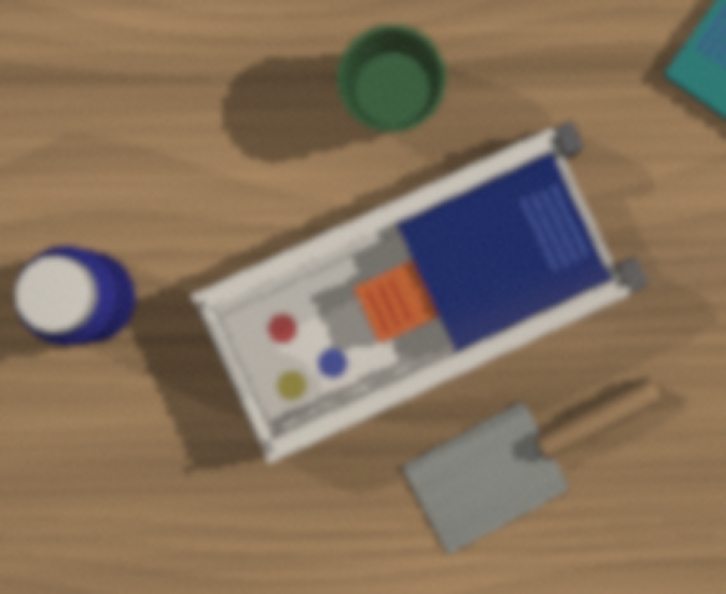

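The crop shows the blue cover on the pans with the orange tab just in front of it, and the white wing running left and down. That confirms the choice. The box x axis is about (-0.402, 0.915), and tab_top is about (0.543, 0.059). First I'll turn the tool and shut the fingers.

Call:
apply_moves --pt "0 0 0 0 0 0.1732 1" --pt "0 0 0 0 0 0.1732 1" --pt "0 0 0 0 0 0.1732 1" --pt "0 0 0 0 0 0.1732 1" --pt "0 0 0 0 0 0.1732 1" --pt "-0.05 0.01 0 0 0 0 1" --pt "-0.05 0.01 0 0 0 0 1" --pt "-0.05 0.01 0 0 0 0 1" --force 40

```text
t: 1.1
tcp_pos: [0.2679, 0.4718, 0.1978]
tool_rot: [0.547, 0.837, -0.0, 0.0]
force: [0.6, -0.2, -0.1]
finger_gap: -0.0
gripper_force: 0.0
```

Call:
apply_moves --pt "-0.05 0.01 0 0 0 0 1" --pt "-0.05 0.01 0 0 0 0 1" --pt "-0.05 0.01 0 0 0 0 1" --pt "-0.05 0.01 0 0 0 0 1" --pt "-0.05 0.01 0 0 0 0 1" --pt "-0.05 0.01 0 0 0 0 1" --pt "-0.05 0.01 0 0 0 0 1" --pt "-0.05 0.01 0 0 0 0 1"

```text
t: 2.1
tcp_pos: [0.5018, 0.1375, 0.198]
tool_rot: [0.547, 0.837, -0.0, -0.0]
force: [-0.5, 0.1, 0.2]
finger_gap: 0.002
gripper_force: 0.0
```

```bash
cat >> h.py <<'E'
from scipy.spatial.transform import Rotation as Ro
def off(target):
    s=sense();R=Ro.from_quat(s['tool_rot']).as_matrix();print('t',s['t'],s['tcp_pos'].round(4),'F',s['force'].round(2),'gap',s['finger_gap'],'\nR',R.round(3).tolist(),'\noff',(R.T@(np.array(target)-s['tcp_pos'])).round(4))
E
python3 -c "
from h import *
off([.5431,.0593,.10])"
```

```text
t 2.1 [0.5018 0.1375 0.198 ] F [-0.47  0.13  0.21] gap 0.001502170015657985 
R [[-0.401, 0.916, -0.001], [0.916, 0.401, 0.0], [0.0, -0.0, -1.0]] 
off [-0.0882  0.0065  0.098 ]
```

Call:
apply_moves --pt "-0.045 0.003 0.02 0 0 0 1" --pt "-0.042 0.003 0.02 0 0 0 1" --pt "0 0 0.03 0 0 0 1" --pt "0 0 0.03 0 0 0 1" --pt "0 0 0.02 0 0 0 1" --pt "0 0 0 0 0 0 1" --pt "0 0 0 0 0 0 1"

```text
t: 2.98
tcp_pos: [0.5421, 0.0617, 0.0787]
tool_rot: [0.547, 0.837, 0.0, 0.0]
force: [0.3, -0.3, -0.1]
finger_gap: 0.003
gripper_force: 0.0
```

```bash
python3 - <<'E'
from h import *
off([.5431,.0593,.028])
cv2.imwrite("pics/w1.png",snapshot("wrist")[:,:,::-1])
E
```

```text
t 2.975 [0.5421 0.0617 0.0787] F [ 0.28 -0.3  -0.14] gap 0.002584838662810494 
R [[-0.401, 0.916, 0.001], [0.916, 0.401, -0.0], [-0.0, 0.001, -1.0]] 
off [-0.0026 -0.0001  0.0507]
```

View pics/w1.png

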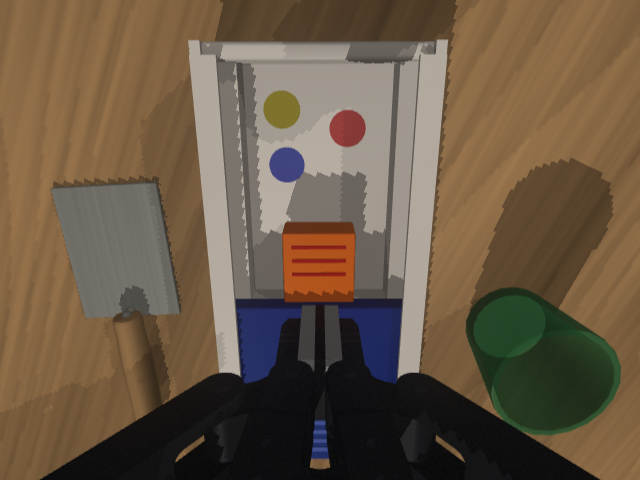

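The wrist view shows the tool square to the box: tab top from about (284,233) to (355,300), cover front edge at row 300, knife on the left and cup on the right. I'll check these by casting rays before pressing.

```bash
python3 - <<'E'
from h import *
s=sense();c=calibration("wrist");M=np.array(c['mount']);R=Ro.from_quat(s['tool_rot']).as_matrix()
u=np.array([-.402,.915]);v=np.array([-.915,-.402]);O=np.array([.5536,.0355])
for px,z in(((319,233),.038),((284,265),.038),((355,265),.038),((260,299),.044),((380,299),.044),((194,42),.0485),((444,42),.0485)):
    d=R@M[:3,:3]@np.linalg.inv(c['camera_matrix'])@[*px,1.];o=R@M[:3,3]+s['tcp_pos'];p=o+d*(z-o[2])/d[2]
    print(px,p.round(4),'box',((p[:2]-O)@u).round(4),((p[:2]-O)@v).round(4))
print(((s['tcp_pos'][:2]-O)@u).round(4),((s['tcp_pos'][:2]-O)@v).round(4))
E
```

```text
(319, 233) [0.5366 0.0718 0.038 ] box 0.0401 0.0009
(284, 265) [0.5263 0.0468 0.038 ] box 0.0213 0.0204
(355, 265) [0.5625 0.0627 0.038 ] box 0.0213 -0.0191
(260, 299) [0.5213 0.0249 0.044 ] box 0.0033 0.0338
(380, 299) [0.5825 0.0518 0.044 ] box 0.0033 -0.033
(194, 42) [0.4482 0.1348 0.0485] box 0.1333 0.0565
(444, 42) [0.5502 0.1796 0.0485] box 0.1332 -0.0548
0.0285 -0.0003
```

Call:
apply_moves --pt "-0.001 0 0.02 0 0 0 1" --pt "0 0 0.016 0 0 0 1" --pt "0 0 0.005 0 0 0 1" --pt "0 0 0.004 0 0 0 1" --pt "0 0 0.003 0 0 0 1" --pt "0 0 0.002 0 0 0 1" --pt "0 0 0 0 0 0 1" --pt "0 0 0 0 0 0 1"

```text
t: 4.03
tcp_pos: [0.5422, 0.0608, 0.0284]
tool_rot: [0.547, 0.837, 0.0, 0.0]
force: [0.7, 0.1, 0.0]
finger_gap: -0.0
gripper_force: 0.0
```

```bash
python3 - <<'E'
from h import *
off([.5431,.0593,.028])
cv2.imwrite("pics/w2.png",snapshot("wrist")[:,:,::-1])
E
```

```text
t 4.025 [0.5422 0.0608 0.0284] F [0.71 0.05 0.05] gap -0.0003697098907982828 
R [[-0.401, 0.916, 0.0], [0.916, 0.401, -0.0], [-0.0, 0.0, -1.0]] 
off [-0.0017  0.0003  0.0004]
```

View pics/w2.png

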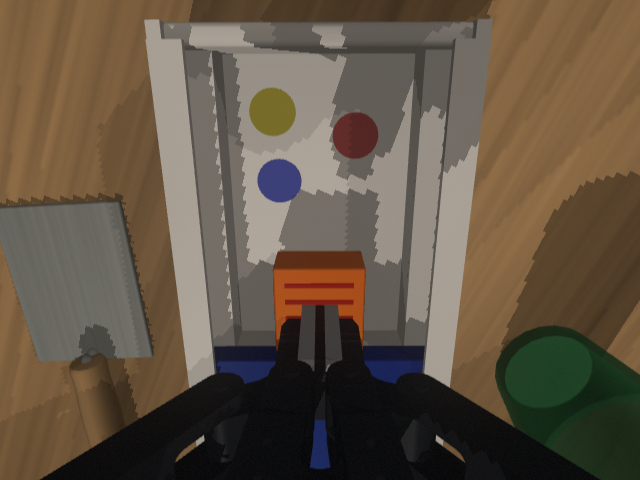

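The view shows the fingers on the tab, with the cover front edge at about row 347. I'll measure how far the cover has moved.

```bash
python3 - <<'E'
from h import *
s=sense();c=calibration("wrist");M=np.array(c['mount']);R=Ro.from_quat(s['tool_rot']).as_matrix()
u=np.array([-.402,.915]);v=np.array([-.915,-.402]);O=np.array([.5536,.0355])
for px,z in(((319,268),.038),((319,268),.028),((240,347),.044),((240,361),.044),((400,347),.044)):
    d=R@M[:3,:3]@np.linalg.inv(c['camera_matrix'])@[*px,1.];o=R@M[:3,3]+s['tcp_pos'];p=o+d*(z-o[2])/d[2]
    print(px,z,'box',((p[:2]-O)@u).round(4),((p[:2]-O)@v).round(4))
im=cv2.cvtColor(snapshot("top"),cv2.COLOR_RGB2BGR)
cv2.imwrite("pics/crop2.png",cv2.resize(im[170:350,190:410],None,fx=3.3,fy=3.3,interpolation=cv2.INTER_CUBIC))
E
```

```text
(319, 268) 0.038 box 0.0404 0.0015
(319, 268) 0.028 box 0.0361 0.0015
(240, 347) 0.044 box 0.0051 0.0364
(240, 361) 0.044 box -0.0022 0.0368
(400, 347) 0.044 box 0.0051 -0.0343
```

View pics/crop2.png

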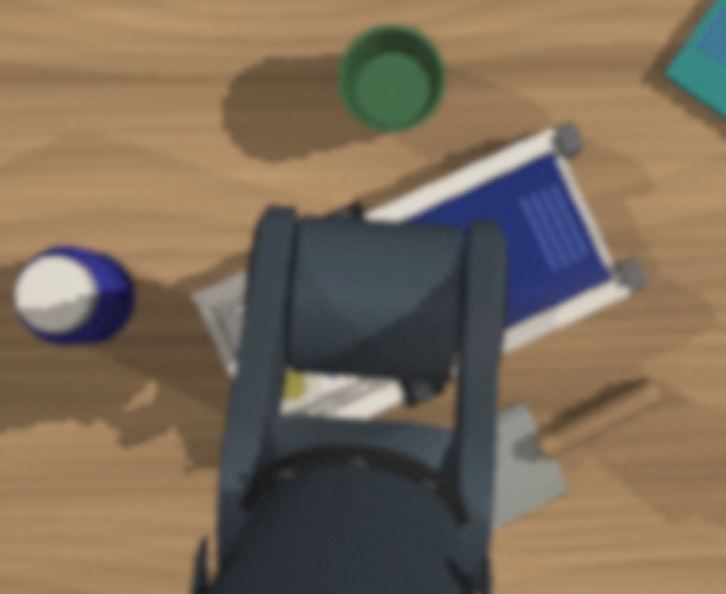

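The cover hasn't moved (its stripes are at the same pixels), the tab still looks up, and the force is about 0. The fingertips have not reached it yet, so I'll continue down in small steps and watch the force.

Call:
apply_moves --pt "0 0 0.002 0 0 0 1" --pt "0 0 0.002 0 0 0 1" --pt "0 0 0 0 0 0 1"

```text
t: 4.5
tcp_pos: [0.5419, 0.0608, 0.024]
tool_rot: [0.547, 0.837, -0.0, -0.0]
force: [-0.5, -0.1, 0.7]
finger_gap: -0.001
gripper_force: 0.0
```

```bash
python3 - <<'E'
from h import *
off([.5431,.0593,.028])
c=calibration("wrist");M=np.linalg.inv(np.array(c['mount']))
for p in([0,0,0],[.011,0,0],[-.011,0,0],[0,0,-.013]):
    q=c['camera_matrix']@(M@[*p,1])[:3];print(p,(q[:2]/q[2]).round(1))
im=cv2.cvtColor(snapshot("wrist"),cv2.COLOR_RGB2BGR)
cv2.imwrite("pics/w3.png",cv2.resize(im[220:400,200:440],None,fx=3.3,fy=3.3,interpolation=cv2.INTER_CUBIC))
E
```

```text
t 4.5 [0.5419 0.0608 0.024 ] F [-0.46 -0.15  0.68] gap -0.0005371911208926933 
R [[-0.401, 0.916, -0.001], [0.916, 0.401, 0.0], [0.0, -0.0, -1.0]] 
off [-0.0018  0.0005 -0.004 ]
[0, 0, 0] [321.7 285.3]
[0.011, 0, 0] [321.7 263.1]
[-0.011, 0, 0] [321.6 306.6]
[0, 0, -0.013] [321.8 298.4]
```

View pics/w3.png

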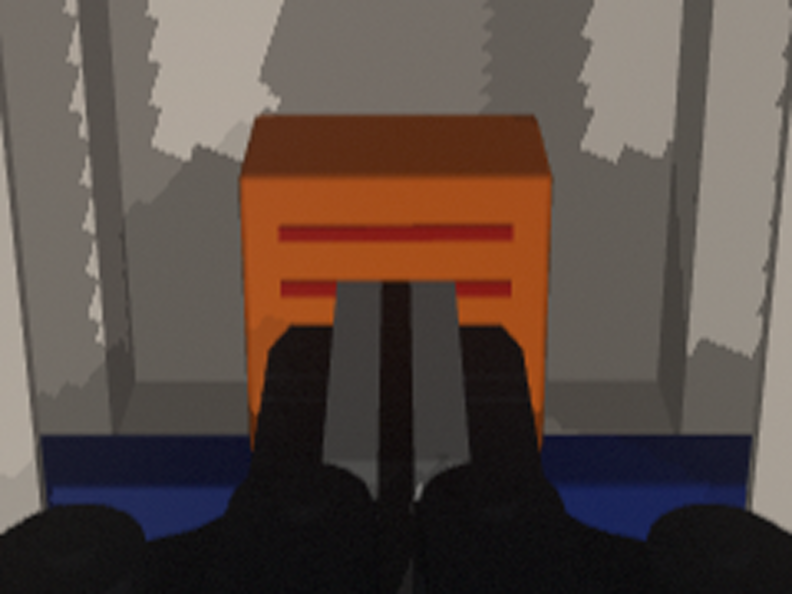

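Tab top front edge is at about row 274 and the tips at row 305. The tips appear to be only now touching the tab, so I'll press on slowly.

Call:
apply_moves --pt "0 0 0.001 0 0 0 1" --pt "0 0 0.001 0 0 0 1" --pt "0 0 0 0 0 0 1"

```text
t: 4.92
tcp_pos: [0.542, 0.0608, 0.0221]
tool_rot: [0.547, 0.837, -0.0, -0.0]
force: [-0.0, -0.2, 0.4]
finger_gap: -0.002
gripper_force: 0.0
```

Call:
apply_moves --pt "0 0 0.001 0 0 0 1" --pt "0 0 0.001 0 0 0 1" --pt "0 0 0 0 0 0 1"

```text
t: 5.3
tcp_pos: [0.542, 0.0608, 0.0201]
tool_rot: [0.547, 0.837, -0.0, -0.0]
force: [-0.0, 0.2, -0.3]
finger_gap: -0.0
gripper_force: 0.0
```

Call:
apply_moves --pt "0 0 0.001 0 0 0 1" --pt "0 0 0.001 0 0 0 1" --pt "0 0 0 0 0 0 1"

```text
t: 5.68
tcp_pos: [0.542, 0.0608, 0.0181]
tool_rot: [0.547, 0.837, -0.0, -0.0]
force: [0.2, -1.3, -0.8]
finger_gap: -0.002
gripper_force: 0.0
```

```bash
python3 - <<'E'
from h import *
a=cv2.cvtColor(snapshot("scene"),cv2.COLOR_RGB2BGR)[170:290,270:450]
b=cv2.cvtColor(snapshot("wrist"),cv2.COLOR_RGB2BGR)[220:400,200:440]
cv2.imwrite("pics/m4.png",np.hstack([cv2.resize(a,(400,267),interpolation=2),cv2.resize(b,(356,267),interpolation=2)]))
E
```

```text
(no output)
```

View pics/m4.png

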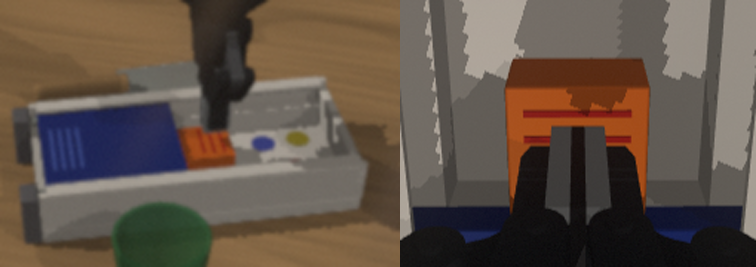

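```bash
python3 - <<'E'
from h import *
s=sense();c=calibration("scene")
def pr(p):
    q=c['camera_matrix']@(c['R']@p+c['t']);return (q[:2]/q[2]).round(1)
for dz in(0,.013,.02,.03):print(dz,pr(s['tcp_pos']+[0,0,dz]))
u=np.array([-.402,.915,0]);v=np.array([-.915,-.402,0]);O=np.array([.5536,.0355,0])
for x in (0,.042):
  for y in(-.02,.02):print(x,y,pr(O+x*u+y*v+[0,0,.038]),pr(O+x*u+y*v+[0,0,.028]))
print(s['tcp_pos'],s['q'].round(4))
E
```

```text
0 [365.2 241.2]
0.013 [365.5 235.6]
0.02 [365.7 232.6]
0.03 [365.9 228.2]
0 -0.02 [352.4 241.5] [352.3 245.9]
0 0.02 [348.4 227.4] [348.3 231.7]
0.042 -0.02 [376.  239.2] [375.7 243.5]
0.042 0.02 [371.2 225.2] [370.9 229.5]
[0.54204264 0.06078311 0.01818358] [-0.0933  0.6976  1.7673  0.      0.6768 -0.5063]
```

In the scene view the tip is at about row 228, some 25–30 mm above the nominal TCP row of 241. So the real finger end is well behind the reported TCP, and contact has to be found by force. I'll keep descending.

Call:
apply_moves --pt "0 0 0.001 0 0 0 1" --pt "0 0 0.001 0 0 0 1" --pt "0 0 0.001 0 0 0 1" --pt "0 0 0 0 0 0 1"

```text
t: 6.28
tcp_pos: [0.542, 0.0608, 0.0151]
tool_rot: [0.547, 0.837, -0.0, -0.0]
force: [0.6, 0.8, 0.7]
finger_gap: 0.002
gripper_force: 0.0
```

Call:
apply_moves --pt "0 0 0.001 0 0 0 1" --pt "0 0 0.001 0 0 0 1" --pt "0 0 0.001 0 0 0 1" --pt "0 0 0 0 0 0 1"

```text
t: 6.78
tcp_pos: [0.542, 0.0608, 0.0121]
tool_rot: [0.547, 0.837, -0.0, -0.0]
force: [0.0, 0.2, 1.3]
finger_gap: -0.009
gripper_force: 0.0
```

Call:
apply_moves --pt "0 0 0.001 0 0 0 1" --pt "0 0 0.001 0 0 0 1" --pt "0 0 0 0 0 0 1"

```text
t: 7.15
tcp_pos: [0.542, 0.0608, 0.0101]
tool_rot: [0.547, 0.837, -0.0, -0.0]
force: [-0.7, 0.0, 0.0]
finger_gap: 0.001
gripper_force: 0.0
```

Call:
apply_moves --pt "0 0 0.001 0 0 0 1" --pt "0 0 0.001 0 0 0 1" --pt "0 0 0.001 0 0 0 1" --pt "0 0 0 0 0 0 1"

```text
t: 7.65
tcp_pos: [0.542, 0.0608, 0.0071]
tool_rot: [0.547, 0.837, -0.0, -0.0]
force: [0.2, 0.0, -0.1]
finger_gap: -0.001
gripper_force: 0.0
```

```bash
python3 - <<'E'
from h import *
off([.5431,.0593,.028])
a=cv2.cvtColor(snapshot("scene"),cv2.COLOR_RGB2BGR)[190:270,310:430]
b=cv2.cvtColor(snapshot("wrist"),cv2.COLOR_RGB2BGR)[220:400,200:440]
cv2.imwrite("pics/m5.png",np.hstack([cv2.resize(a,(400,267),interpolation=2),cv2.resize(b,(356,267),interpolation=2)]))
E
```

```text
t 7.65 [0.542  0.0608 0.0071] F [ 0.23  0.02 -0.07] gap -0.0014832173940479882 
R [[-0.401, 0.916, -0.0], [0.916, 0.401, 0.0], [0.0, -0.0, -1.0]] 
off [-0.0018  0.0004 -0.0209]
```

View pics/m5.png

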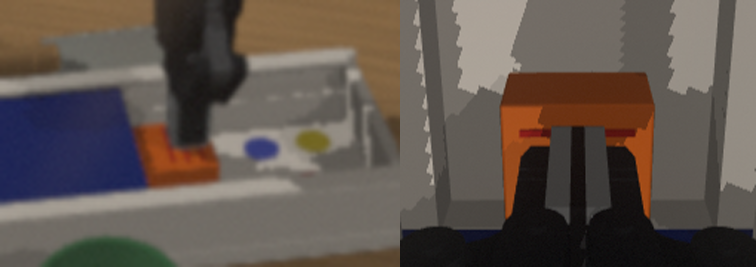

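The tip (col 366, row 234 in the scene view) has almost come down onto the tab centre, at about row 236, and its shadow is closing up. A few more mm.

Call:
apply_moves --pt "0 0 0.001 0 0 0 1" --pt "0 0 0.001 0 0 0 1" --pt "0 0 0 0 0 0 1"

```text
t: 8.12
tcp_pos: [0.542, 0.0608, 0.0051]
tool_rot: [0.547, 0.837, -0.0, -0.0]
force: [-0.4, 0.0, 0.6]
finger_gap: -0.0
gripper_force: 0.0
```

Call:
apply_moves --pt "0 0 0.001 0 0 0 1" --pt "0 0 0.001 0 0 0 1" --pt "0 0 0 0 0 0 1"

```text
t: 8.5
tcp_pos: [0.542, 0.0608, 0.0033]
tool_rot: [0.547, 0.837, -0.0, 0.0]
force: [-0.2, 1.1, 2.2]
finger_gap: 0.004
gripper_force: 1.0
```

Call:
apply_moves --pt "0 0 0.001 0 0 0 1" --pt "0 0 0.001 0 0 0 1" --pt "0 0 0 0 0 0 1"

```text
t: 8.88
tcp_pos: [0.5421, 0.0608, 0.0012]
tool_rot: [0.547, 0.837, 0.0, -0.0]
force: [-0.3, -0.0, 2.0]
finger_gap: -0.002
gripper_force: 1.1
```

Contact came at reported z of about 0.0045 (2.2 N), so the tip is about 33 mm above the reported TCP. I'll press about 7 mm further.

Call:
apply_moves --pt "0 0 0.0015 0 0 0 1" --pt "0 0 0.0015 0 0 0 1" --pt "0 0 0 0 0 0 1"

```text
t: 9.25
tcp_pos: [0.5421, 0.0607, -0.0019]
tool_rot: [0.547, 0.837, -0.0, -0.0]
force: [0.1, -0.9, 2.9]
finger_gap: 0.003
gripper_force: 1.5
```

Call:
apply_moves --pt "0 0 0.001 0 0 0 1" --pt "0 0 0.001 0 0 0 1" --pt "0 0 0.001 0 0 0 1" --pt "0 0 0 0 0 0 1"

```text
t: 9.75
tcp_pos: [0.5421, 0.0608, -0.0048]
tool_rot: [0.547, 0.837, -0.0, 0.0]
force: [0.1, 0.6, 4.5]
finger_gap: -0.003
gripper_force: 1.9
```

```bash
cat >> h.py <<'E'
u=np.array([-.402,.915]);v=np.array([-.915,-.402]);O=np.array([.5536,.0355])
def cover():
    b=blob(snapshot("top"),(105,120,40),(130,255,255),(245,205,390,310))
    P=np.array([ray("top",p[0],.044)[:2]-O for p in b]);x=P@u
    print('cover visible x',np.percentile(x,[0,3,97,100]).round(4))
E
python3 - <<'E'
from h import *
off([.5431,.0593,.028])
w=snapshot("wrist");h=cv2.cvtColor(w,cv2.COLOR_RGB2HSV);m=cv2.inRange(h,(105,120,15),(130,255,255))
s=sense();c=calibration("wrist");M=np.array(c['mount']);R=Ro.from_quat(s['tool_rot']).as_matrix()
for col in (220,235,410,425):
    r=np.nonzero(m[230:,col])[0]
    if len(r)==0: print(col,'none');continue
    d=R@M[:3,:3]@np.linalg.inv(c['camera_matrix'])@[col,230+r[0],1.];o=R@M[:3,3]+s['tcp_pos'];p=o+d*(.032-o[2])/d[2];q=o+d*(.044-o[2])/d[2]
    print(col,230+r[0],((p[:2]-O)@u).round(4),((q[:2]-O)@u).round(4))
cover()
E
```

```text
t 9.75 [ 0.5421  0.0608 -0.0048] F [0.08 0.64 4.54] gap -0.003004605693430055 
R [[-0.401, 0.916, 0.0], [0.916, 0.401, -0.0], [-0.0, 0.0, -1.0]] 
off [-0.0017  0.0003 -0.0328]
220 none
235 none
410 none
425 none
cover visible x [-0.1021 -0.1013 -0.014  -0.0084]
```

```bash
python3 - <<'E'
from h import *
import h
im=cv2.cvtColor(cv2.imread("pics/top0.png"),cv2.COLOR_BGR2RGB)
old=h.snapshot
h.snapshot=lambda n:im
h.cover()
h.snapshot=old
h.cover();off([0,0,0])
E
```

```text
cover visible x [-0.1072 -0.107  -0.0028 -0.0026]
cover visible x [-0.1021 -0.1016 -0.0138 -0.0084]
t 9.9 [ 0.5421  0.0608 -0.0047] F [-0.75 -0.38  3.52] gap 0.0017334187724162354 
R [[-0.401, 0.916, 0.0], [0.916, 0.401, -0.0], [-0.0, 0.0, -1.0]] 
off [ 0.162  -0.5209 -0.0048]
```

The force has reached about 4 N near the bottom, and the cover's rear edge has moved from -107 to -102 in the visible-pixel measure. That fits a release, with the first few mm hidden behind the rear wall. Now I'll lift off and check.

Call:
apply_moves --pt "0 0 -0.01 0 0 0 1" --pt "0 0 -0.03 0 0 0 1" --pt "0 0 -0.03 0 0 0 1" --pt "-0.05 0 0 0 0 0 1" --pt "-0.05 0 0 0 0 0 1" --pt "-0.047 0 0 0 0 0 1" --pt "0 0 0 0 0 0 1"

```text
t: 10.78
tcp_pos: [0.6033, -0.0776, 0.0657]
tool_rot: [0.549, 0.836, 0.0, 0.002]
force: [0.8, 0.4, -0.4]
finger_gap: -0.002
gripper_force: 0.0
```

```bash
python3 - <<'E'
from h import *
t=O-.120*u
off([*t,.003])
w=snapshot("wrist");h=cv2.cvtColor(w,cv2.COLOR_RGB2HSV)
s=sense();c=calibration("wrist");M=np.array(c['mount']);R=Ro.from_quat(s['tool_rot']).as_matrix()
def W(px,z):
    d=R@M[:3,:3]@np.linalg.inv(c['camera_matrix'])@[*px,1.];o=R@M[:3,3]+s['tcp_pos'];p=o+d*(z-o[2])/d[2];p=p[:2]-O;return (p@u).round(4),(p@v).round(4)
b=blob(w,(105,120,15),(130,255,255),(150,60,500,480));o=blob(w,(3,150,60),(18,255,255),(150,0,500,400))
x,y,ww,hh=cv2.boundingRect(b);print('blue',x,y,ww,hh,W((x+ww/2,y),.044),W((x+ww/2,y),.032))
x,y,ww,hh=cv2.boundingRect(o);print('orange',x,y,ww,hh,W((x+ww/2,y),.028),W((x+ww/2,y+hh),.044))
for px in((309,180),(309,193)):
    p=ray("top",px,.065)[:2]-O;print('cup top',p@u,p@v)
cv2.imwrite("pics/w6.png",w[:,:,::-1])
E
```

```text
t 10.775 [ 0.6033 -0.0776  0.0657] F [ 0.77  0.42 -0.36] gap -0.0016371962914084371 
R [[-0.397, 0.918, 0.003], [0.918, 0.397, -0.002], [-0.003, 0.002, -1.0]] 
off [ 0.0038 -0.0001  0.0627]Traceback (most recent call last):
  File "<stdin>", line 8, in <module>
  File "h.py", line 9, in blob
    cs=cv2.findContours(k,0,2)[0];return max(cs,key=cv2.contourArea)
                                         ~~~^^^^^^^^^^^^^^^^^^^^^^^^
ValueError: max() iterable argument is empty
```

```bash
python3 - <<'E'
from h import *
t=O-.120*u
off([*t,.003])
w=snapshot("wrist");cv2.imwrite("pics/w6.png",w[:,:,::-1])
for px in((309,180),(309,193)):
    p=ray("top",px,.065)[:2]-O;print('cup top',p@u,p@v)
cover()
b=blob(snapshot("top"),(3,150,80),(18,255,255),(270,235,330,290))
x=np.array([ray("top",p[0],.030)[:2]-O for p in b])@u;print('orange',x.min(),x.max())
E
```

```text
t 10.825 [ 0.6014 -0.0754  0.0653] F [0.4  0.75 0.2 ] gap -0.0032689061891859245 
R [[-0.399, 0.917, 0.0], [0.917, 0.399, 0.0], [-0.0, 0.0, -1.0]] 
off [0.0009 0.0008 0.0623]
cup top -0.049253700324482605 -0.15167265419979406
cup top -0.037847599316664746 -0.12712550777550444
cover visible x [-0.092  -0.0879  0.0057  0.0061]
orange 0.010112352644418447 0.03918203542636559
```

View pics/w6.png

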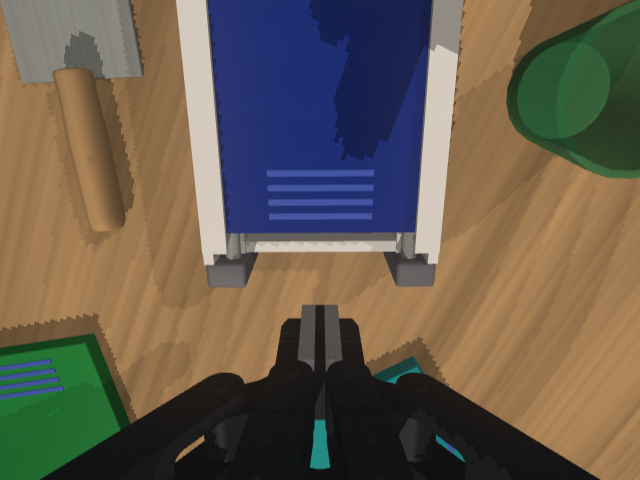

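The cover has sprung forward 9 mm: its front edge went from -2.6 to 6.1 mm and its rear edge is at row 232, clear of the pin housings at (230,270) and (412,270). The tab stays caught, and the tips hang behind the gap. I'll descend in the gap.

Call:
apply_moves --pt "-0.003 0.001 0.015 0 0 0 1" --pt "0 0 0.015 0 0 0 1" --pt "0 0 0.012 0 0 0 1" --pt "0 0 0.008 0 0 0 1" --pt "0 0 0.006 0 0 0 1" --pt "0 0 0.006 0 0 0 1" --pt "0 0 0 0 0 0 1"

```text
t: 11.85
tcp_pos: [0.603, -0.0762, 0.0029]
tool_rot: [0.547, 0.837, -0.0, -0.0]
force: [-0.4, -0.1, 0.0]
finger_gap: -0.001
gripper_force: 0.0
```

```bash
python3 -c "
from h import *
off([*(O-.120*u),.003]);cover()"
```

```text
t 11.85 [ 0.603  -0.0762  0.0029] F [-0.37 -0.14  0.04] gap -0.0009418225031011816 
R [[-0.401, 0.916, -0.001], [0.916, 0.401, 0.0], [0.0, -0.0, -1.0]] 
off [ 0.0022 -0.0003 -0.0001]
cover visible x [-0.0882 -0.0831  0.0057  0.0061]
```

Call:
apply_moves --pt "0.008 0 0 0 0 0 1" --pt "0.008 0 0 0 0 0 1" --pt "0.008 0 0 0 0 0 1" --pt "0.008 0 0 0 0 0 1" --pt "0.008 0 0 0 0 0 1" --pt "0 0 0 0 0 0 1"

```text
t: 12.65
tcp_pos: [0.5862, -0.0384, 0.0032]
tool_rot: [0.547, 0.837, -0.0, -0.001]
force: [0.0, -0.6, -0.5]
finger_gap: -0.002
gripper_force: 0.0
```

```bash
python3 -c "
from h import *
off([*(O-.120*u),.003]);cover()"
```

```text
t 12.65 [ 0.5862 -0.0384  0.0032] F [ 0.03 -0.63 -0.5 ] gap -0.001817974446405258 
R [[-0.402, 0.916, -0.002], [0.916, 0.402, 0.001], [0.001, -0.001, -1.0]] 
off [-0.0391 -0.0001  0.0001]
cover visible x [-0.0356 -0.0327  0.037   0.0372]
```

The push works: the cover front went from 6 to 37 mm. About 79 mm remain to bring the origin to about 64 mm.

Call:
apply_moves --pt "0.01 0 0 0 0 0 1" --pt "0.01 0 0 0 0 0 1" --pt "0.01 0 0 0 0 0 1" --pt "0.01 0 0 0 0 0 1" --pt "0.01 0 0 0 0 0 1" --pt "0.01 0 0 0 0 0 1" --pt "0.008 0 0 0 0 0 1" --pt "0 0 0 0 0 0 1"

```text
t: 13.7
tcp_pos: [0.5588, 0.0239, 0.0032]
tool_rot: [0.547, 0.837, -0.0, -0.001]
force: [-0.3, -0.6, -0.0]
finger_gap: -0.001
gripper_force: 0.0
```

Call:
apply_moves --pt "0.006 0 0 0 0 0 1" --pt "0.006 0 0 0 0 0 1" --pt "0 0 0 0 0 0 1"

```text
t: 14.08
tcp_pos: [0.5544, 0.0344, 0.0033]
tool_rot: [0.547, 0.837, 0.0, -0.001]
force: [-0.1, -0.3, -0.1]
finger_gap: -0.002
gripper_force: 0.0
```

```bash
python3 -c "
from h import *
off([*(O-.120*u),.003]);cover()"
```

```text
t 14.075 [0.5544 0.0344 0.0033] F [-0.07 -0.25 -0.07] gap -0.002038312406977087 
R [[-0.401, 0.916, -0.001], [0.916, 0.401, 0.001], [0.001, -0.001, -1.0]] 
off [-1.186e-01 -2.000e-04  1.000e-04]
cover visible x [0.0674 0.0724 0.1167 0.117 ]
```

The front edge is now at about 120 mm, so the origin is at about 65 mm. I'll back off, lift clear and check.

Call:
apply_moves --pt "-0.008 0 0 0 0 0 1" --pt "-0.01 0 0 0 0 0 1" --pt "0 0 -0.03 0 0 0 1" --pt "0 0 -0.05 0 0 0 1" --pt "-0.05 0 -0.03 0 0 0 1" --pt "-0.06 0 0 0 0 0 1" --pt "-0.06 0 0 0 0 0 1" --pt "0 0 0 0 0 0 1"

```text
t: 15.12
tcp_pos: [0.6329, -0.1445, 0.1136]
tool_rot: [0.55, 0.835, 0.0, 0.002]
force: [-0.2, 0.4, -0.1]
finger_gap: 0.001
gripper_force: 0.0
```

```bash
python3 - <<'E'
from h import *
off([*(O-.120*u),.003]);cover()
im=snapshot("top")
im0=cv2.cvtColor(cv2.imread("pics/top0.png"),cv2.COLOR_BGR2RGB)
for n,lo,hi,roi in(("cup",(45,60,20),(90,255,255),(285,170,335,215)),("bottle",(110,120,40),(140,255,255),(190,235,235,285)),("knife",(80,5,80),(125,60,200),(305,285,365,340))):
    print(n,[cv2.boundingRect(blob(i,lo,hi,roi)) for i in(im0,im)])
b=blob(im,(105,120,40),(130,255,255),(245,205,390,310));print(cv2.minAreaRect(np.array([(ray("top",p[0],.044)[:2]-O)*1000 for p in b],np.float32)))
w=cv2.cvtColor(snapshot("wrist"),cv2.COLOR_RGB2BGR);cv2.imwrite("pics/end.png",w)
E
```

```text
t 15.125 [ 0.6329 -0.1445  0.1136] F [-0.24  0.42 -0.11] gap 0.0013656931105642753 
R [[-0.396, 0.918, 0.004], [0.918, 0.396, -0.003], [-0.004, 0.003, -1.0]] 
off [ 0.0772 -0.001   0.1103]
cover visible x [0.0119 0.0123 0.1168 0.1171]
cup [(292, 178, 33, 31), (292, 178, 33, 32)]
bottle [(205, 246, 25, 28), (205, 246, 25, 28)]Traceback (most recent call last):
  File "<stdin>", line 6, in <module>
  File "h.py", line 9, in blob
    cs=cv2.findContours(k,0,2)[0];return max(cs,key=cv2.contourArea)
                                         ~~~^^^^^^^^^^^^^^^^^^^^^^^^
ValueError: max() iterable argument is empty
```

The cover spans 12 to 117 mm, so its centre is at about 64.5 mm. The cup and bottle are unmoved, and the tool went nowhere near the knife. Handing in.

```bash
python3 -c "
from h import *
cover();print(sign_off())"
```

```text
cover visible x [0.0119 0.0123 0.1168 0.1171]
the job is handed in; nothing more can be done
None
```

I pressed the tab, which released the cover, and pushed the cover onto the mixing wing (origin at about x = 65 mm, nothing left over the pans); the cup and bottle measured unmoved, the knife check failed in the script but the arm stayed clear of it, and I handed the job in at about 15 s.

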